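# Make up the tea tray and the seasoning tray

### The job

Make up the two breakfast trays from the things on the board, one thing upright in each compartment: on the long tray, counting from the end with the metal tab, the cup with the handle, the square sugar tin and the milk jug; on the short tray the pepper mill at the tab end and the salt shaker at the other. One thing has been put on the short tray by mistake, so take it to its proper compartment on the long one. Set things down without dropping them, knock nothing over, and leave the jam jar and the plain beaker where they stand.

Things in the scene. Friction and masses are not known exactly. Their poses are not given: they have to be found in the camera images.
- cup_mid (a point): White ceramic espresso cup, open at the top, round, 56 mm across (a little narrower at the foot), 66 mm tall, with one loop handle towards its +y axis that reaches 48 mm from the centre. The body is free to grip across its x axis. The point is its centre, half-way up on its upright axis; z axis up.
- jug_mid (a point): Small steel milk jug, open at the top, round, 56 mm across at the middle, 72 mm tall, a small spout towards its -y axis (35 mm from the centre) and a loop handle towards its +y axis that reaches 48 mm from the centre. The body is free to grip across its x axis. The point is its centre, half-way up on its upright axis; z axis up.
- tin_mid (a point): Square sugar tin, pale metal with a dark metal lid, 50 x 50 mm (lid 52 x 52 mm), 70 mm tall, the lid being the top 14 mm and fixed on; x and y axes square to its sides. The point is its centre, half-way up on its upright axis; z axis up.
- mill_mid (a point): Wooden pepper mill with a slim waist and a small steel ball on top, 90 mm tall; foot 48 mm across, waist 34 mm across from 34 to 58 mm above the foot, head 42 mm across. The point is its centre, half-way up on its upright axis; z axis up.
- shaker_mid (a point): Round steel salt shaker with a domed top with small holes, 76 mm tall, 47 mm across at the foot and 45 mm at 56 mm height. The point is its centre, half-way up on its upright axis; z axis up.
- jar_mid (a point): Amber glass jam jar with a brass-coloured lid and a paper label, round, 59 mm across, 84 mm tall. Not wanted on either tray. The point is its centre, half-way up on its upright axis; z axis up.
- beaker_mid (a point): White ceramic beaker without a handle, open at the top, round, 50 mm across at the foot and 58 mm at the rim, 80 mm tall. Not wanted on either tray. The point is its centre, half-way up on its upright axis; z axis up.
- long_tray: Long tray, pale wood, 244 x 84 mm, fixed. Three compartments of 76 x 76 mm along its x axis, centres x = -80, 0, +80 mm, y = 0. Floor 5 mm thick; walls and dividers 4 mm thick, tops 14 mm above the worktop. A dark steel tab, 30 x 40 mm, sticks out of the -x end: x = -80 mm is the compartment at the tab. Origin: centre of its underside, on the worktop.
- short_tray: Short tray, pale wood, 164 x 84 mm, fixed. Two compartments of 76 x 76 mm along its x axis, centres x = -40, +40 mm, y = 0; floor and walls as on the long tray. Its steel tab is at the +x end: x = +40 mm is the compartment at the tab. The thing put here by mistake (cup, tin or jug) stands at x = -40 mm at the start. Origin: centre of its underside, on the worktop.
- board: Dark wooden board, 350 x 250 mm, 5 mm thick, fixed on the worktop between the trays. All things but the misplaced one stand upright on it at the start, in two columns, at least 80 mm apart. Origin: centre of its underside, on the worktop.
There are look-alikes about, which are no part of the job. Leave any blue or green look-alike of the part that bears shaker_mid alone.

How it is judged:
By the outcome, as a careful person would: the job done as asked, in the order asked, and still so for the second after the job is handed in, with the robot touching nothing.
It also fails if it takes over 134 s, if anything falls off the work surface, if the arm or the gripper's body presses on something with over 40 N, if the wrist force passes 120 N, or if a joint passes its speed limit or range.

### The arm

A 6-joint arm with a two-finger parallel gripper is mounted at the origin on the work surface. World frame = base frame: x ahead of the robot, y to its left, z up, the work surface at z = 0. Lengths are in mm, angles in degrees, forces in N, time in s.
With the tool pointing down it reaches from about 300 to 850 mm from the base axis. Payload 4.2 kg.
Tool frame: the origin (TCP) lies at the very end of the fingers, on their centre line; the grasp point (between the pads) lies 19 mm behind it (env.grip_depth is the distance from the TCP to the grasp point, in mm); z points along the fingers, y is the line along which they close (so a half turn about z gives the same grasp; the last joint's range is limited). The gripper opens to 91 mm and grips with 3 to 60 N. Pads are 32 mm wide; open, the fingers measure 118 mm over their backs; the gripper's body (76 mm by 178 mm) begins 60 mm behind the grasp point.
Start: joints at [75.172, 18.312, 89.639, -0, 72.044, -1.146], TCP at [136.01, 558.699, 213.976] pointing down, gripper open.
Joint ranges: [-177.97, 177.97], [-48.28, 115.42], [12.27, 149.76], [-77.06, 257.06], [2.81, 150.46], [-146.56, 146.56]. Speed limits (degrees/s): [147.25, 147.25, 180, 180, 180, 180].

### API

Orientations are given as [roll, pitch, yaw] about the fixed x, y, z axes, in that order (R = Rz(yaw) Ry(pitch) Rx(roll)).
In Python, from workcell import env, cams gives the robot as it stands.
- The arm moves only by the tool apply_moves, never from a script. Its argument "deltas" is a list of rows, each a list of 5 numbers: the shift along the tool's x, y, z in m, then the turn about the tool's z in rad, then the opening, from -1 (shut) to 1 (fully open), so that 0 is half open. In form: [[tx, ty, tz, roll, gripper], ...]. A call has 1 to 5 rows; each row is the pose to reach, as a shift and turn from the pose commanded when the call began, along the tool's axes at that moment; what a row does not reach only later rows make up. A row lasts 1/10 s, in which the tool goes at most 50 mm and 8.59 degrees, less where a joint would pass 70% of its speed; a pose out of reach is approached as far as the arm can. A call with a gripper value outside its range is refused whole. The fingers move at their own pace and stop on an object; "grip_force" is the grip in N (left out, the last holds). Time passes only in rows, so rows that repeat a pose let the fingers close. It gives the time, the measured TCP pose, the force, the opening and the grip force at its end, in the units of the state.
- env.state(): the state, without advancing time (a new reading comes with each control period).
- cams.grab_frame(name): name is "side" or "top"; returns the picture (400x640x3 uint8, blue, green, red); there is no depth.
- cams.get_calibration(name): a dict with "mtx" (3x3 intrinsics, pixels), "eye" and "attitude" of the camera in the world. Camera axes: x right, y down, z forward; pixel columns grow to the right and rows downward; lengths in mm; the calibration is good to about 2 mm. A picture is of the moment at which its call begins. get_calibration takes no time and is no camera call.
- env.job_done(): hands the job in; it is judged then, once.
The state is a dict: "time_s": time; "qpos": joint angles; "qvel": joint speeds; "effort": joint torques, N m; "ee_pos": TCP position; "ee_rot": TCP orientation; "force": force on the tool from outside, world axes, zero at the start; "torque": the same for the moment, N m; "gripper_width": finger opening in mm; "gripper_force": force on a finger pad.
Only numpy, scipy, OpenCV 4.12 (cv2) and the standard library are available. Lean on these libraries where they do the work, as an engineer would, in place of code of your own. Each camera call takes 0.05 s, during which the arm holds its last target. There are 200 camera calls.

## Working session

There is one attempt and no reset: what is moved stays moved. The work goes in short steps, Python scripts to look and compute and a tool call to move; the robot and the scene stay as the last step left them, time stands still between calls to the robot, and variables do not carry over. Pictures are saved under pics/ and viewed, at most 14 in all, crops included, and the job is handed in when it is done.

Besides the shell and the picture viewer there is one more tool, called after "Request:" by a JSON object that holds its "op" and its "data", one argument or row to a line. apply_moves: Moves the arm, as the interface text tells. Its arguments: {"type":"object","properties":{"deltas":{"type":"array"},"grip_force":{"type":"number"}},"required":["deltas"]}

```bash
mkdir -p pics; python3 - <<'E'
from workcell import env,cams
import cv2
for n in("top","side"):
    cv2.imwrite(f"pics/{n}0.png",cams.grab_frame(n)); print(n,cams.get_calibration(n))
print(env.state())
E
```

```text
top {'mtx': array([[442.62017812,   0.        , 321.2740452 ],
       [  0.        , 442.62017812, 202.4371208 ],
       [  0.        ,   0.        ,   1.        ]]), 'eye': array([ 387.77036641,  -34.60447659, 1100.84790027]), 'attitude': array([-171.01959715,    0.82780691,  -91.30304846])}
side {'mtx': array([[457.42437963,   0.        , 319.77452421],
       [  0.        , 457.42437963, 192.89313272],
       [  0.        ,   0.        ,   1.        ]]), 'eye': array([ 135.98643262, -604.52542945,  870.17437155]), 'attitude': array([-1.37257815e+02, -1.70395898e-03, -3.74846746e+01])}
{'time_s': 0.1, 'qpos': array([ 7.51719118e+01,  1.83470519e+01,  8.97005426e+01,  1.75409885e-03,
        7.20447132e+01, -1.14660020e+00]), 'qvel': array([-0.01988948, -0.12836049, -0.14416924, -0.02320231,  0.05244503,
        0.08948611]), 'effort': array([-3.31602878e-04, -4.13334990e+01, -2.32510167e+01,  7.28455768e-02,
        4.20752855e-02, -7.55628434e-05]), 'ee_pos': array([135.87829046, 558.23391575, 213.20601656]), 'ee_rot': array([-1.79907744e+02, -3.51459465e-03,  1.66317967e+02]), 'force': array([-0.58754752, -0.41470736,  0.66753254]), 'torque': array([-0.02009498, -0.01259474,  0.00979599]), 'gripper_force': 0.0, 'gripper_width': 90.70156476056677}
```

View pics/top0.png

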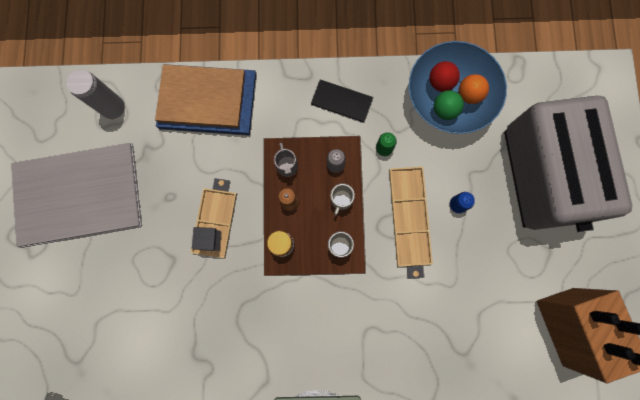

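View pics/side0.png

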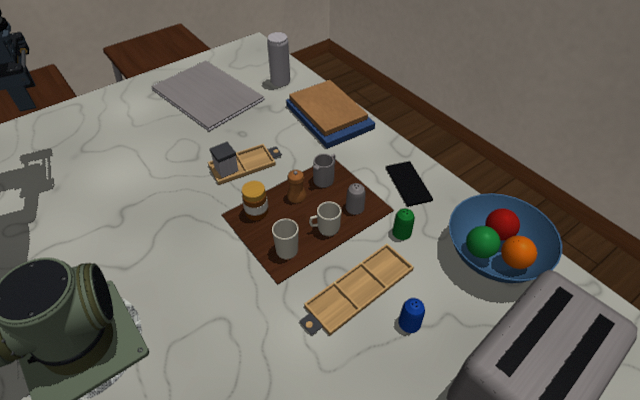

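The top view shows the board at (315,205). On it are the jug (285,160), mill (287,198), jar (280,243), shaker (336,160), cup (342,197) and beaker (341,245). The tin is at (206,239) on the short tray, and the long tray is at (410,217) with its tab at (415,271). The green (386,143) and blue (462,202) look-alikes are to be left alone. I'll enlarge to confirm and measure.

```bash
python3 - <<'E'
import cv2
a=cv2.imread("pics/top0.png")[125:285,185:445]; cv2.imwrite("pics/t1.png",cv2.resize(a,None,fx=3,fy=3,interpolation=2))
a=cv2.imread("pics/side0.png")[135:335,200:420]; cv2.imwrite("pics/s1.png",cv2.resize(a,None,fx=3,fy=3,interpolation=2)[:600])
E
```

```text
(no output)
```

View pics/t1.png

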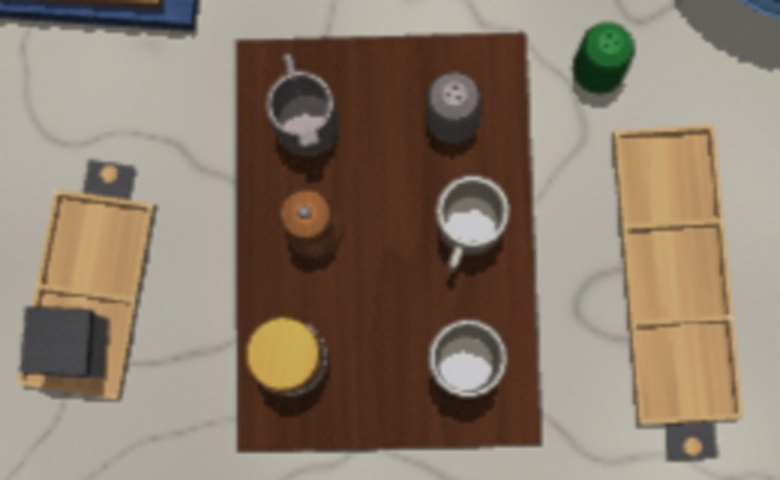

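View pics/s1.png

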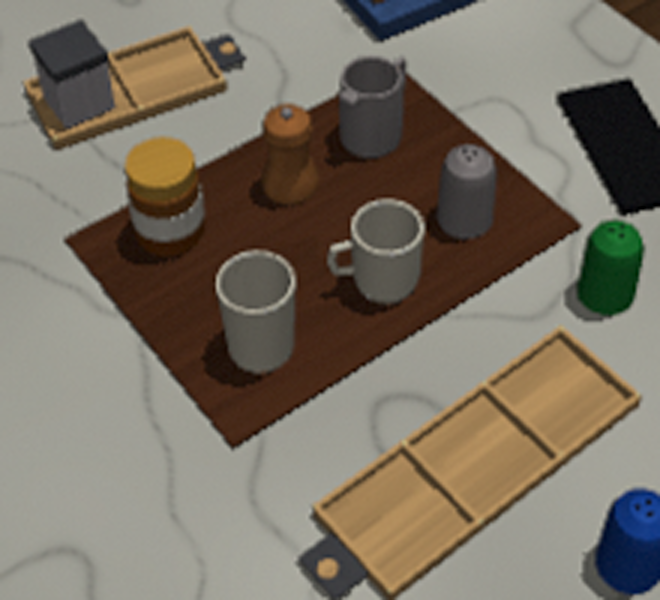

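The crop confirms each one (crop pixels). The handled white cup is at (472,214) and the handleless beaker at (468,358). The spouted steel jug is at (302,106) with its handle up at (288,58), and the steel shaker, neither green nor blue, is at (455,95). The mill is at (306,212), the jar at (285,354) and the tin at (57,341). Now I'll triangulate.

```bash
cat > h.py <<'E'
import numpy as np
from scipy.spatial.transform import Rotation as R
from workcell import env,cams
OFF={"top":(185,125),"side":(200,135)}
def ray(n,c,crop=True):
    k=cams.get_calibration(n)
    if crop: c=[(c[i]+.5)/3-.5+OFF[n][i] for i in(0,1)]
    d=R.from_euler("xyz",k["attitude"],degrees=True).as_matrix()@np.linalg.inv(k["mtx"])@[c[0],c[1],1]
    return k["eye"],d
def at(n,c,z,crop=True):
    e,d=ray(n,c,crop); return (e+d*(z-e[2])/d[2])[:2]
E
python3 - <<'E'
from h import *
np.set_printoptions(precision=1,suppress=True)
for k,t,s,z in [("cup",(472,214),(387,231),71),("beaker",(468,358),(256,282),85),("jug",(301,106),(371,87),77),("mill",(306,212),(287,110),95),("shaker",(455,92),(470,156),80),("jar",(285,354),(162,163),89),("tin",(57,341),(69,48),75)]:
    print(k,at("top",t,z),at("side",s,z))
print("cup handle",at("top",(453,268),45),at("side",(333,260),45),"jug handle",at("top",(288,58),65),at("side",(403,64),70),"spout",at("top",(309,137),70),at("side",(347,96),74))
print("tin c",[at("top",c,75) for c in[(26,308),(93,310),(90,377),(23,373)]],[at("side",c,75) for c in[(31,44),(76,22),(109,46),(60,76)]])
for n,T,S in [("long",[(614,132),(713,128),(741,417),(639,425)],[(560,330),(638,397),(392,595),(315,510)]),("short",[(55,193),(156,206),(121,399),(20,383)],[(189,31),(226,86),(57,143),(25,85)])]:
  for cam,P in(("top",T),("side",S)):
    P=np.array([at(cam,p,14) for p in P]); v=P[0]+P[1]-P[2]-P[3]; w=P[1]+P[2]-P[0]-P[3]
    print(n,cam,P.mean(0),"axis",np.degrees(np.arctan2(v[1],v[0])),"w",np.degrees(np.arctan2(w[1],w[0])),np.linalg.norm(v)/2,np.linalg.norm(w)/2)
E
```

```text
cup [565.  -72.7] [566.  -77.4]
beaker [451.2 -65.8] [452.8 -66.9]
jug [654.3  60.5] [649.9  50.9]
mill [565.6  55.8] [568.3  56. ]
shaker [661.7 -61.8] [661.8 -62.1]
jar [457.3  73.5] [459.9  72.5]
tin [472.5 251.9] [474.3 249.6]
cup handle [525.9 -57.1] [528.5 -57.9] jug handle [697.6  71.8] [693.7  62.6] spout [630.6  55.1] [629.3  57. ]
tin c [array([498.8, 276.6]), array([496. , 224.3]), array([444.1, 225.9]), array([448.4, 277.8])] [array([450.8, 274.1]), array([496. , 275.8]), array([503. , 230.8]), array([450.9, 223.1])]
long top [ 521.3 -241.4] axis 2.0671255607061036 w -88.00029009623653 241.5331345814405 82.69509924318677
long side [ 522.  -244.3] axis 2.4478994039120177 w -87.3948877990971 240.73060787103745 80.74125841645363
short top [515.6 243.9] axis -9.531907752657755 w -99.51426026587808 160.52321295122567 85.02681896074508
short side [516.2 239.9] axis -10.39420734615917 w -99.1741554331442 159.4867265618444 83.9779032630305
```

```bash
cat >> h.py <<'E'
def plan(*wps):
    """wps: (x,y,z,closing deg) mm, world; prints per-call deltas, split to 230 mm / 40 deg"""
    s=env.state(); p=np.array(s["ee_pos"]); yaw=s["ee_rot"][2]
    print(s["time_s"],p.round(1),"closing",round(yaw-90,1),"w",round(s["gripper_width"],1),"F",s["force"].round(1))
    for w in wps:
        q=np.array(w[:3],float); dy=(w[3]+90-yaw+90)%180-90
        n=int(max(np.ceil(np.linalg.norm(q-p)/230),np.ceil(abs(dy)/40),1))
        for i in range(n):
            y=np.radians(yaw); d=(q-p)/n
            tx=d@[np.cos(y),np.sin(y),0]; ty=d@[np.sin(y),-np.cos(y),0]
            print("  [%.3f, %.3f, %.3f, %.3f]"%(tx/1e3,ty/1e3,-d[2]/1e3,-np.radians(dy/n)),end="")
            yaw+=dy/n
        p=q; print("  ->",w)
E
python3 -c "
from h import *
plan((565.5,-75,190,65.6),(565.5,-75,60,65.6),(565.5,-75,22,65.6))"
```

```text
0.1 [135.9 558.2 213.2] closing 76.3 w 90.7 F [-0.6 -0.4  0.7]
  [-0.142, -0.128, 0.006, 0.047]  [-0.148, -0.122, 0.006, 0.047]  [-0.153, -0.115, 0.006, 0.047]  [-0.158, -0.107, 0.006, 0.047]  -> (565.5, -75, 190, 65.6)
  [0.000, 0.000, 0.130, -0.000]  -> (565.5, -75, 60, 65.6)
  [0.000, 0.000, 0.038, -0.000]  -> (565.5, -75, 22, 65.6)
```

Request:
{"op": "apply_moves", "data": {
  "deltas": [
    [-0.142,-0.128,0.006,0.047,1],
    [-0.142,-0.128,0.006,0.047,1],
    [-0.142,-0.128,0.006,0.047,1],
    [-0.142,-0.128,0.006,0.047,1],
    [-0.142,-0.128,0.006,0.047,1]
  ]
}}

```text
time_s: 0.6
ee_pos: [245.2, 396.7, 207.6]
ee_rot: [-179.8, 0.0, 163.4]
force: [-0.6, 0.5, 0.4]
gripper_width: 91.2
gripper_force: 0.0
```

Request:
{"op": "apply_moves", "data": {
  "deltas": [
    [-0.148,-0.122,0.006,0.047,1],
    [-0.148,-0.122,0.006,0.047,1],
    [-0.148,-0.122,0.006,0.047,1],
    [-0.148,-0.122,0.006,0.047,1],
    [-0.148,-0.122,0.006,0.047,1]
  ]
}}

```text
time_s: 1.1
ee_pos: [353.1, 239.2, 201.7]
ee_rot: [-179.9, 0.0, 160.6]
force: [-0.3, 0.3, 0.4]
gripper_width: 91.1
gripper_force: 0.0
```

Request:
{"op": "apply_moves", "data": {
  "deltas": [
    [-0.153,-0.115,0.006,0.047,1],
    [-0.153,-0.115,0.006,0.047,1],
    [-0.153,-0.115,0.006,0.047,1],
    [-0.153,-0.115,0.006,0.047,1],
    [-0.153,-0.115,0.006,0.047,1]
  ]
}}

```text
time_s: 1.6
ee_pos: [460.8, 81.4, 195.5]
ee_rot: [-180.0, 0.1, 158.0]
force: [-0.4, 0.8, 0.4]
gripper_width: 91.0
gripper_force: 0.0
```

Request:
{"op": "apply_moves", "data": {
  "deltas": [
    [-0.158,-0.107,0.006,0.047,1],
    [-0.158,-0.107,0.006,0.047,1],
    [-0.158,-0.107,0.006,0.047,1],
    [-0.158,-0.107,0.006,0.047,1],
    [-0.158,-0.107,0.006,0.047,1]
  ]
}}

```text
time_s: 2.1
ee_pos: [568.1, -76.1, 189.0]
ee_rot: [180.0, 0.1, 155.4]
force: [-2.0, 0.5, -0.6]
gripper_width: 91.0
gripper_force: 0.0
```

```bash
python3 -c "
from h import *
plan((565.5,-75,60,65.6),(565.5,-75,22,65.6))"
```

```text
2.1 [568.1 -76.1 189. ] closing 65.4 w 91.0 F [-2.   0.5 -0.6]
  [0.003, -0.000, 0.129, -0.003]  -> (565.5, -75, 60, 65.6)
  [0.000, 0.000, 0.038, -0.000]  -> (565.5, -75, 22, 65.6)
```

Request:
{"op": "apply_moves", "data": {
  "deltas": [
    [0.003,0,0.045,0,1],
    [0.003,0,0.09,0,1],
    [0.003,0,0.12,0,1],
    [0.003,0,0.145,0,1],
    [0.003,0,0.166,0,1]
  ],
  "grip_force": 20
}}

```text
time_s: 2.6
ee_pos: [561.6, -70.3, 22.3]
ee_rot: [180.0, -0.2, 155.6]
force: [0.8, -0.0, 0.3]
gripper_width: 91.4
gripper_force: 0.0
```

Request:
{"op": "apply_moves", "data": {
  "deltas": [
    [0,0,0,0,1],
    [0,0,0,0,-0.3],
    [0,0,0,0,-0.3],
    [0,0,0,0,-0.3],
    [0,0,0,0,-0.3]
  ]
}}

```text
time_s: 3.1
ee_pos: [563.3, -73.3, 25.0]
ee_rot: [180.0, 0.1, 155.5]
force: [-0.1, 1.1, 0.6]
gripper_width: 62.3
gripper_force: 0.9
```

Request:
{"op": "apply_moves", "data": {
  "deltas": [
    [0,0,0,0,-0.3],
    [0,0,0,0,-0.3],
    [0,0,0,0,-0.3],
    [0,0,0,0,-0.3]
  ]
}}

```text
time_s: 3.5
ee_pos: [563.6, -73.3, 24.7]
ee_rot: [179.9, 0.1, 155.5]
force: [0.2, 2.1, 5.6]
gripper_width: 54.0
gripper_force: 20.0
```

```bash
python3 -c "
from h import *
plan((565.5,-75,100,65.6),(441.6,-246,100,92),(441.6,-246,22.5,92))"
```

```text
3.5 [563.6 -73.3  24.7] closing 65.5 w 54.0 F [0.2 2.1 5.6]
  [-0.002, -0.001, -0.075, -0.001]  -> (565.5, -75, 100, 65.6)
  [0.042, -0.207, -0.000, -0.461]  -> (441.6, -246, 100, 92)
  [0.000, 0.000, 0.077, -0.000]  -> (441.6, -246, 22.5, 92)
```

Request:
{"op": "apply_moves", "data": {
  "deltas": [
    [0,0,-0.01,0,-0.3],
    [0,0,-0.03,0,-0.3],
    [0,0,-0.055,0,-0.3],
    [0,0,-0.07,0,-0.3],
    [0,0,-0.075,0,-0.3]
  ]
}}

```text
time_s: 4.0
ee_pos: [562.9, -73.8, 100.3]
ee_rot: [-180.0, 0.1, 155.5]
force: [0.1, -0.3, -3.2]
gripper_width: 54.1
gripper_force: 20.0
```

Request:
{"op": "apply_moves", "data": {
  "deltas": [
    [0.003,-0.015,0,-0.05,-0.3],
    [0.01,-0.05,0,-0.15,-0.3],
    [0.018,-0.09,0,-0.25,-0.3],
    [0.027,-0.13,0,-0.35,-0.3],
    [0.035,-0.17,0,-0.461,-0.3]
  ]
}}

```text
time_s: 4.5
ee_pos: [458.2, -214.3, 97.9]
ee_rot: [179.9, -0.2, -177.7]
force: [1.1, -0.7, -2.3]
gripper_width: 54.4
gripper_force: 20.0
```

```bash
python3 -c "
from h import *
plan((441.6,-246,100,92),(441.6,-246,25.5,92))"
```

```text
4.5 [ 458.2 -214.3   97.9] closing -267.7 w 54.4 F [ 1.1 -0.7 -2.3]
  [0.018, -0.031, -0.002, 0.004]  -> (441.6, -246, 100, 92)
  [0.000, 0.000, 0.074, -0.000]  -> (441.6, -246, 25.5, 92)
```

Request:
{"op": "apply_moves", "data": {
  "deltas": [
    [0.012,-0.02,0,0,-0.3],
    [0.018,-0.031,0,0,-0.3],
    [0.018,-0.031,0,0,-0.3],
    [0.018,-0.031,0,0,-0.3]
  ]
}}

```text
time_s: 4.9
ee_pos: [443.7, -244.6, 98.5]
ee_rot: [179.9, -0.0, -178.1]
force: [0.9, 0.7, -2.1]
gripper_width: 54.2
gripper_force: 20.0
```

Request:
{"op": "apply_moves", "data": {
  "deltas": [
    [0,0,0.015,0,-0.3],
    [0,0,0.035,0,-0.3],
    [0,0,0.055,0,-0.3],
    [0,0,0.065,0,-0.3],
    [0,0,0.065,0,-0.3]
  ]
}}

```text
time_s: 5.4
ee_pos: [443.1, -243.8, 32.6]
ee_rot: [179.9, -0.2, -178.0]
force: [0.3, -0.5, -0.9]
gripper_width: 54.5
gripper_force: 20.0
```

```bash
python3 -c "
from h import *
import cv2
plan((441.6,-246,25.5,92))
a=cams.grab_frame('side')[200:350,270:430];cv2.imwrite('pics/c1.png',cv2.resize(a,None,fx=3,fy=3,interpolation=2))"
```

```text
5.4 [ 443.1 -243.8   32.6] closing -268.0 w 54.5 F [ 0.3 -0.5 -0.9]
  [0.002, -0.002, 0.007, 0.001]  -> (441.6, -246, 25.5, 92)
```

View pics/c1.png

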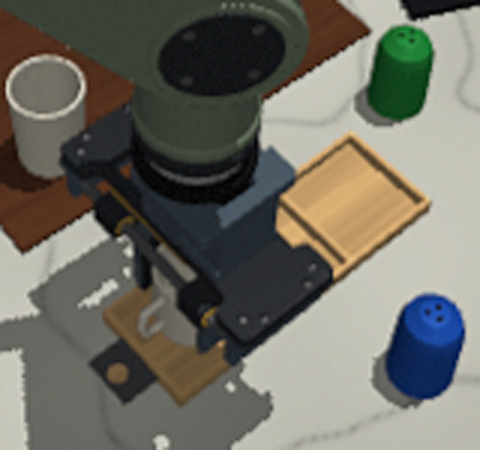

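The cup (170,310) is over the tab-end compartment with its handle towards the tab (118,372). Lowering it.

Request:
{"op": "apply_moves", "data": {
  "deltas": [
    [0.001,-0.001,0.003,0,-0.3],
    [0.001,-0.001,0.005,0,-0.3],
    [0.001,-0.001,0.006,0,-0.3],
    [0.001,-0.001,0.006,0,-0.3]
  ]
}}

```text
time_s: 5.85
ee_pos: [442.6, -246.4, 28.1]
ee_rot: [-180.0, 0.0, -178.0]
force: [-0.7, 0.5, -3.0]
gripper_width: 53.9
gripper_force: 20.0
```

Request:
{"op": "apply_moves", "data": {
  "deltas": [
    [0,0,0.001,0,-0.3],
    [0,0,0.001,0,-0.3]
  ]
}}

```text
time_s: 6.05
ee_pos: [442.5, -246.3, 27.0]
ee_rot: [180.0, 0.0, -178.0]
force: [-1.0, 1.2, -1.9]
gripper_width: 54.2
gripper_force: 20.0
```

Request:
{"op": "apply_moves", "data": {
  "deltas": [
    [0,0,0.001,0,-0.3],
    [0,0,0.001,0,-0.3]
  ]
}}

```text
time_s: 6.25
ee_pos: [442.5, -246.3, 25.8]
ee_rot: [180.0, -0.0, -178.0]
force: [0.3, 0.0, -2.5]
gripper_width: 54.3
gripper_force: 20.0
```

Request:
{"op": "apply_moves", "data": {
  "deltas": [
    [0,0,0.001,0,-0.3],
    [0,0,0.001,0,-0.3]
  ]
}}

```text
time_s: 6.45
ee_pos: [442.6, -246.3, 24.8]
ee_rot: [180.0, 0.0, -178.0]
force: [-0.2, -0.1, -3.2]
gripper_width: 54.2
gripper_force: 20.0
```

```bash
python3 -c "
from h import *
plan((441.6,-246,24.5,92))"
```

```text
6.45 [ 442.6 -246.3   24.8] closing -268.0 w 54.2 F [-0.2 -0.1 -3.2]
  [0.001, 0.000, 0.000, -0.001]  -> (441.6, -246, 24.5, 92)
```

Request:
{"op": "apply_moves", "data": {
  "deltas": [
    [0,0,0.001,0,-0.3],
    [0,0,0.001,0,-0.3]
  ]
}}

```text
time_s: 6.65
ee_pos: [442.8, -246.3, 24.7]
ee_rot: [-180.0, 0.0, -178.0]
force: [-1.1, 1.4, 4.6]
gripper_width: 54.3
gripper_force: 20.0
```

Request:
{"op": "apply_moves", "data": {
  "deltas": [
    [0,0,0.001,0,-0.3],
    [0,0,0.001,0,-0.3]
  ]
}}

```text
time_s: 6.85
ee_pos: [443.1, -246.2, 24.6]
ee_rot: [-180.0, 0.1, -178.0]
force: [-2.0, 3.6, 11.4]
gripper_width: 53.9
gripper_force: 20.0
```

Request:
{"op": "apply_moves", "data": {
  "deltas": [
    [0,0,-0.0015,0,-0.3],
    [0,0,-0.0015,0,1],
    [0,0,-0.0015,0,1],
    [0,0,-0.0015,0,1],
    [0,0,-0.0015,0,1]
  ]
}}

```text
time_s: 7.35
ee_pos: [442.6, -246.3, 24.3]
ee_rot: [180.0, -0.0, -178.0]
force: [1.0, 0.4, 0.3]
gripper_width: 83.4
gripper_force: 0.0
```

Request:
{"op": "apply_moves", "data": {
  "deltas": [
    [0,0,0,0,1],
    [0,0,-0.03,0,1],
    [0,0,-0.07,0,1],
    [0,0,-0.115,0,1],
    [0,0,-0.13,0,1]
  ]
}}

```text
time_s: 7.85
ee_pos: [444.6, -247.5, 158.8]
ee_rot: [-179.8, 0.4, -178.0]
force: [1.5, -0.2, 0.3]
gripper_width: 91.3
gripper_force: 0.0
```

```bash
python3 -c "
from h import *
plan((473.5,251,150,86),(473.5,251,22,86))"
```

```text
7.85 [ 444.6 -247.5  158.8] closing -268.0 w 91.3 F [ 1.5 -0.2  0.3]
  [-0.015, 0.166, 0.003, 0.035]  [-0.010, 0.166, 0.003, 0.035]  [-0.004, 0.166, 0.003, 0.035]  -> (473.5, 251, 150, 86)
  [0.000, 0.000, 0.128, -0.000]  -> (473.5, 251, 22, 86)
```

Request:
{"op": "apply_moves", "data": {
  "deltas": [
    [-0.015,0.166,0.003,0.035,1],
    [-0.015,0.166,0.003,0.035,1],
    [-0.015,0.166,0.003,0.035,1],
    [-0.015,0.166,0.003,0.035,1]
  ]
}}

```text
time_s: 8.25
ee_pos: [451.2, -76.4, 151.4]
ee_rot: [179.9, -0.0, -179.9]
force: [0.8, -1.0, -0.3]
gripper_width: 91.4
gripper_force: 0.0
```

Request:
{"op": "apply_moves", "data": {
  "deltas": [
    [-0.01,0.166,0.003,0.035,1],
    [-0.01,0.166,0.003,0.035,1],
    [-0.01,0.166,0.003,0.035,1],
    [-0.01,0.166,0.003,0.035,1]
  ]
}}

```text
time_s: 8.65
ee_pos: [461.9, 89.8, 148.4]
ee_rot: [179.9, 0.0, 178.2]
force: [-0.8, -0.8, 0.9]
gripper_width: 91.2
gripper_force: 0.0
```

Request:
{"op": "apply_moves", "data": {
  "deltas": [
    [-0.004,0.166,0.003,0.035,1],
    [-0.004,0.166,0.003,0.035,1],
    [-0.004,0.166,0.003,0.035,1],
    [-0.004,0.166,0.003,0.035,1],
    [-0.004,0.166,0.003,0.035,1]
  ]
}}

```text
time_s: 9.15
ee_pos: [471.8, 253.8, 145.0]
ee_rot: [180.0, -0.0, 176.1]
force: [0.4, 0.1, 0.4]
gripper_width: 91.2
gripper_force: 0.0
```

Request:
{"op": "apply_moves", "data": {
  "deltas": [
    [0,0,0,0,1],
    [0,0,0,0,1]
  ]
}}

```text
time_s: 9.35
ee_pos: [471.7, 250.4, 145.4]
ee_rot: [-180.0, -0.0, 175.9]
force: [-0.3, -0.1, 0.1]
gripper_width: 91.1
gripper_force: 0.0
```

```bash
python3 -c "
from h import *
import cv2
plan((473.5,251,22,86.5))
a=cams.grab_frame('top')[110:300,180:440];cv2.imwrite('pics/c2.png',cv2.resize(a,None,fx=3,fy=3,interpolation=2))"
```

```text
9.35 [471.7 250.4 145.4] closing 85.9 w 91.1 F [-0.3 -0.1  0.1]
  [-0.002, 0.001, 0.123, -0.011]  -> (473.5, 251, 22, 86.5)
```

View pics/c2.png

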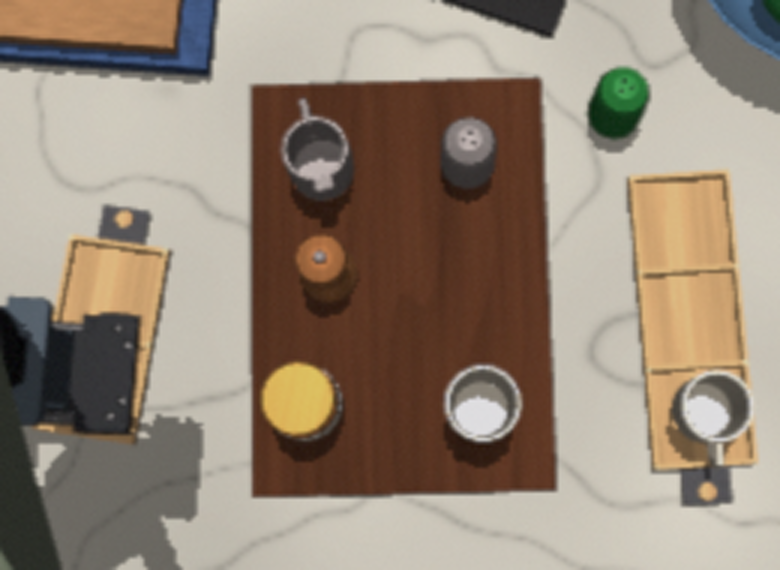

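The cup stands in the tab compartment at (715,406), handle towards the tab. The gripper is over the tin at (85,370). Grasping the tin.

Request:
{"op": "apply_moves", "data": {
  "deltas": [
    [-0.002,0.001,0.04,-0.01,1],
    [-0.002,0.001,0.075,-0.01,1],
    [-0.002,0.001,0.1,-0.01,1],
    [-0.002,0.001,0.118,-0.01,1],
    [-0.002,0.001,0.124,-0.01,1]
  ]
}}

```text
time_s: 9.9
ee_pos: [472.9, 250.9, 19.8]
ee_rot: [-179.9, -0.2, 176.4]
force: [0.4, -0.1, 0.1]
gripper_width: 91.1
gripper_force: 0.0
```

Request:
{"op": "apply_moves", "data": {
  "deltas": [
    [0,0,0,0,1],
    [0,0,0,0,1],
    [0,0,0,0,-0.3],
    [0,0,0,0,-0.3],
    [0,0,0,0,-0.3]
  ]
}}

```text
time_s: 10.4
ee_pos: [474.3, 252.9, 22.1]
ee_rot: [180.0, 0.1, 176.5]
force: [0.1, 0.2, 0.2]
gripper_width: 69.8
gripper_force: 0.0
```

Request:
{"op": "apply_moves", "data": {
  "deltas": [
    [0,0,0,0,-0.3],
    [0,0,0,0,-0.3],
    [0,0,0,0,-0.3],
    [0,0,0,0,-0.3],
    [0,0,0,0,-0.3]
  ]
}}

```text
time_s: 10.9
ee_pos: [474.2, 253.1, 21.6]
ee_rot: [180.0, 0.0, 176.5]
force: [-0.8, 1.3, 1.8]
gripper_width: 52.4
gripper_force: 20.0
```

```bash
python3 -c "
from h import *
plan((473.5,251,150,86),(521.5,-243,150,92),(521.5,-243,22,92))"
```

```text
10.9 [474.2 253.1  21.6] closing 86.5 w 52.4 F [-0.8  1.3  1.8]
  [0.001, -0.002, -0.128, 0.009]  -> (473.5, 251, 150, 86)
  [-0.027, -0.163, -0.000, -0.035]  [-0.022, -0.164, -0.000, -0.035]  [-0.016, -0.165, -0.000, -0.035]  -> (521.5, -243, 150, 92)
  [0.000, 0.000, 0.128, -0.000]  -> (521.5, -243, 22, 92)
```

Request:
{"op": "apply_moves", "data": {
  "deltas": [
    [0,0,-0.008,0,-0.3],
    [0,0,-0.03,0,-0.3],
    [0,0,-0.065,0,-0.3],
    [0,0,-0.1,0,-0.3],
    [0,0,-0.128,0,-0.3]
  ],
  "grip_force": 30
}}

```text
time_s: 11.4
ee_pos: [473.9, 252.3, 151.3]
ee_rot: [-180.0, 0.0, 176.5]
force: [1.3, 0.4, -2.0]
gripper_width: 51.5
gripper_force: 30.0
```

Request:
{"op": "apply_moves", "data": {
  "deltas": [
    [-0.002,-0.01,0,0,-0.3],
    [-0.006,-0.035,0,-0.01,-0.3],
    [-0.012,-0.073,0,-0.02,-0.3],
    [-0.019,-0.113,0,-0.03,-0.3],
    [-0.027,-0.163,0,-0.035,-0.3]
  ]
}}

```text
time_s: 11.9
ee_pos: [489.7, 87.3, 147.8]
ee_rot: [-180.0, -0.2, 178.6]
force: [0.5, -0.6, -2.6]
gripper_width: 51.7
gripper_force: 30.0
```

Request:
{"op": "apply_moves", "data": {
  "deltas": [
    [-0.006,-0.045,0,-0.01,-0.3],
    [-0.012,-0.09,0,-0.02,-0.3],
    [-0.018,-0.135,0,-0.03,-0.3],
    [-0.022,-0.164,0,-0.035,-0.3]
  ]
}}

```text
time_s: 12.3
ee_pos: [507.1, -78.9, 147.7]
ee_rot: [-180.0, -0.2, -179.6]
force: [0.1, 0.9, -2.0]
gripper_width: 51.6
gripper_force: 30.0
```

Request:
{"op": "apply_moves", "data": {
  "deltas": [
    [-0.004,-0.045,0,-0.01,-0.3],
    [-0.008,-0.09,0,-0.02,-0.3],
    [-0.012,-0.13,0,-0.03,-0.3],
    [-0.015,-0.155,0,-0.035,-0.3],
    [-0.016,-0.165,0,-0.035,-0.3]
  ]
}}

```text
time_s: 12.8
ee_pos: [524.8, -243.0, 147.4]
ee_rot: [180.0, -0.2, -177.6]
force: [-0.6, 0.4, -2.3]
gripper_width: 51.6
gripper_force: 30.0
```

```bash
python3 -c "
from h import *
plan((521.5,-243,150,92),(521.5,-243,26,92))"
```

```text
12.8 [ 524.8 -243.   147.4] closing -267.6 w 51.6 F [-0.6  0.4 -2.3]
  [0.003, 0.000, -0.003, 0.006]  -> (521.5, -243, 150, 92)
  [0.000, 0.000, 0.124, -0.000]  -> (521.5, -243, 26, 92)
```

Request:
{"op": "apply_moves", "data": {
  "deltas": [
    [0.002,0,0.02,0,-0.3],
    [0.003,0,0.055,0,-0.3],
    [0.003,0,0.09,0,-0.3],
    [0.003,0,0.11,0,-0.3],
    [0.003,0,0.116,0,-0.3]
  ]
}}

```text
time_s: 13.3
ee_pos: [520.2, -238.7, 29.9]
ee_rot: [179.8, -0.4, -177.4]
force: [-1.6, 0.8, -2.4]
gripper_width: 52.0
gripper_force: 30.0
```

Request:
{"op": "apply_moves", "data": {
  "deltas": [
    [0,0,0,0,-0.3],
    [0,0,0,0,-0.3],
    [0,0,0.002,0,-0.3],
    [0,0,0.004,0,-0.3],
    [0,0,0.004,0,-0.3]
  ]
}}

```text
time_s: 13.8
ee_pos: [523.4, -240.5, 29.8]
ee_rot: [-180.0, 0.0, -177.5]
force: [0.4, -0.6, -2.7]
gripper_width: 52.2
gripper_force: 30.0
```

Request:
{"op": "apply_moves", "data": {
  "deltas": [
    [0,0,0.002,0,-0.3],
    [0,0,0.002,0,-0.3]
  ]
}}

```text
time_s: 14.0
ee_pos: [523.2, -240.4, 27.3]
ee_rot: [180.0, -0.0, -177.5]
force: [-0.2, 0.0, -2.2]
gripper_width: 51.9
gripper_force: 30.0
```

Request:
{"op": "apply_moves", "data": {
  "deltas": [
    [0.001,-0.002,0.001,0,-0.3],
    [0.001,-0.002,0.003,0,-0.3],
    [0.001,-0.002,0.004,0,-0.3],
    [0.001,-0.002,0.0045,0,-0.3],
    [0.001,-0.002,0.0045,0,-0.3]
  ]
}}

```text
time_s: 14.5
ee_pos: [522.3, -242.5, 22.8]
ee_rot: [180.0, -0.0, -177.5]
force: [0.6, 0.1, -2.3]
gripper_width: 51.7
gripper_force: 30.0
```

Request:
{"op": "apply_moves", "data": {
  "deltas": [
    [0,0,0.001,0,-0.3],
    [0,0,0.001,0,-0.3]
  ]
}}

```text
time_s: 14.7
ee_pos: [522.3, -242.5, 21.8]
ee_rot: [180.0, -0.0, -177.5]
force: [-0.1, -0.3, -2.5]
gripper_width: 51.6
gripper_force: 30.0
```

Request:
{"op": "apply_moves", "data": {
  "deltas": [
    [0,0,0.001,0,-0.3],
    [0,0,0.001,0,-0.3]
  ]
}}

```text
time_s: 14.9
ee_pos: [522.4, -242.5, 21.6]
ee_rot: [-180.0, 0.0, -177.5]
force: [-1.5, 0.2, 3.9]
gripper_width: 51.8
gripper_force: 30.0
```

Request:
{"op": "apply_moves", "data": {
  "deltas": [
    [0,0,-0.0005,0,-0.3],
    [0,0,-0.0005,0,1],
    [0,0,-0.0005,0,1],
    [0,0,-0.0005,0,1],
    [0,0,-0.0005,0,1]
  ]
}}

```text
time_s: 15.4
ee_pos: [522.5, -242.6, 21.4]
ee_rot: [180.0, 0.0, -177.5]
force: [0.3, -0.6, 0.7]
gripper_width: 80.7
gripper_force: 0.0
```

Request:
{"op": "apply_moves", "data": {
  "deltas": [
    [0,0,0,0,1],
    [0,0,-0.03,0,1],
    [0,0,-0.07,0,1],
    [0,0,-0.115,0,1],
    [0,0,-0.13,0,1]
  ]
}}

```text
time_s: 15.9
ee_pos: [524.6, -243.6, 156.3]
ee_rot: [-179.8, 0.4, -177.5]
force: [0.9, 0.1, -0.4]
gripper_width: 91.0
gripper_force: 0.0
```

```bash
python3 -c "
from h import *
OFF['top']=(180,110)
c=at('top',(316,150),77);h=at('top',(304,103),68);print(c,h,np.degrees(np.arctan2(*(h-c)[::-1])), at('top',(320,258),95),at('top',(469,136),80))
plan((653,58,150,105),(653,58,24,105))"
```

```text
[655.1337845   60.52292625] [696.66325062  70.64720548] 13.700633741328923 [564.87764567  56.61775066] [662.53263745 -61.07684072]
15.9 [ 524.6 -243.6  156.3] closing -267.5 w 91.0 F [ 0.9  0.1 -0.4]
  [-0.071, 0.148, 0.003, -0.109]  [-0.086, 0.139, 0.003, -0.109]  -> (653, 58, 150, 105)
  [0.000, 0.000, 0.126, -0.000]  -> (653, 58, 24, 105)
```

Request:
{"op": "apply_moves", "data": {
  "deltas": [
    [-0.071,0.148,0.003,-0.109,1],
    [-0.071,0.148,0.003,-0.109,1],
    [-0.071,0.148,0.003,-0.109,1],
    [-0.071,0.148,0.003,-0.109,1]
  ]
}}

```text
time_s: 16.3
ee_pos: [588.1, -87.5, 148.3]
ee_rot: [179.9, 0.1, -171.0]
force: [0.2, -0.6, -0.1]
gripper_width: 91.3
gripper_force: 0.0
```

Request:
{"op": "apply_moves", "data": {
  "deltas": [
    [-0.086,0.139,0.003,-0.109,1],
    [-0.086,0.139,0.003,-0.109,1],
    [-0.086,0.139,0.003,-0.109,1],
    [-0.086,0.139,0.003,-0.109,1],
    [-0.086,0.139,0.003,-0.109,1]
  ]
}}

```text
time_s: 16.8
ee_pos: [650.8, 60.3, 144.9]
ee_rot: [-180.0, -0.0, -164.8]
force: [-0.6, -0.2, -0.3]
gripper_width: 90.9
gripper_force: 0.0
```

Request:
{"op": "apply_moves", "data": {
  "deltas": [
    [0,0,0,0,1],
    [0,0,0,0,1]
  ]
}}

```text
time_s: 17.0
ee_pos: [649.9, 57.0, 145.5]
ee_rot: [-180.0, -0.0, -165.1]
force: [0.1, 0.2, -0.7]
gripper_width: 91.4
gripper_force: 0.0
```

```bash
python3 -c "
from h import *
plan((653.5,59,22,104.5))"
```

```text
17.0 [649.9  57.  145.5] closing -255.1 w 91.4 F [ 0.1  0.2 -0.7]
  [-0.004, 0.001, 0.123, 0.007]  -> (653.5, 59, 22, 104.5)
```

Request:
{"op": "apply_moves", "data": {
  "deltas": [
    [-0.004,0.001,0.04,0.007,1],
    [-0.004,0.001,0.075,0.007,1],
    [-0.004,0.001,0.1,0.007,1],
    [-0.004,0.001,0.118,0.007,1],
    [-0.004,0.001,0.124,0.007,1]
  ]
}}

```text
time_s: 17.5
ee_pos: [652.3, 59.0, 19.4]
ee_rot: [180.0, -0.2, -165.5]
force: [0.3, 0.4, 0.3]
gripper_width: 91.2
gripper_force: 0.0
```

Request:
{"op": "apply_moves", "data": {
  "deltas": [
    [0,0,0,0,1],
    [0,0,0,0,1],
    [0,0,0,0,-0.3],
    [0,0,0,0,-0.3],
    [0,0,0,0,-0.3]
  ],
  "grip_force": 25
}}

```text
time_s: 18.0
ee_pos: [654.5, 61.0, 22.2]
ee_rot: [-180.0, 0.1, -165.4]
force: [-0.3, 0.4, 0.1]
gripper_width: 70.4
gripper_force: 0.0
```

Request:
{"op": "apply_moves", "data": {
  "deltas": [
    [0,0,0,0,-0.3],
    [0,0,0,0,-0.3],
    [0,0,0,0,-0.3],
    [0,0,0,0,-0.3],
    [0,0,0,0,-0.3]
  ]
}}

```text
time_s: 18.5
ee_pos: [654.1, 61.2, 21.6]
ee_rot: [180.0, 0.0, -165.4]
force: [-0.5, 0.7, 1.5]
gripper_width: 53.8
gripper_force: 25.0
```

```bash
python3 -c "
from h import *
import cv2
plan((653,59,130,104.5),(601.5,-240,130,92),(601.5,-240,22,92))
a=cams.grab_frame('side')[110:290,230:430];cv2.imwrite('pics/c3.png',cv2.resize(a,None,fx=3,fy=3,interpolation=2))"
```

```text
18.5 [654.1  61.2  21.6] closing -255.4 w 53.8 F [-0.5  0.7  1.5]
  [0.002, -0.002, -0.108, 0.002]  -> (653, 59, 130, 104.5)
  [0.062, -0.138, -0.000, 0.109]  [0.047, -0.144, -0.000, 0.109]  -> (601.5, -240, 130, 92)
  [0.000, 0.000, 0.108, -0.000]  -> (601.5, -240, 22, 92)
```

View pics/c3.png

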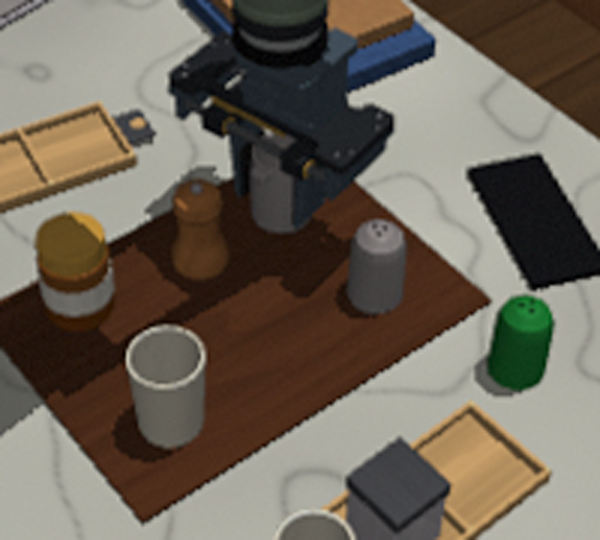

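The jug (275,190) is between the fingers, mill and shaker are untouched, and the tin (397,490) is upright in the middle compartment. Carrying the jug over.

Request:
{"op": "apply_moves", "data": {
  "deltas": [
    [0,0,-0.008,0,-0.3],
    [0,0,-0.03,0,-0.3],
    [0,0,-0.065,0,-0.3],
    [0,0,-0.1,0,-0.3],
    [0,0,-0.115,0,-0.3]
  ]
}}

```text
time_s: 19.05
ee_pos: [655.8, 60.8, 140.3]
ee_rot: [-179.9, 0.3, -165.4]
force: [0.9, -0.8, -1.2]
gripper_width: 54.3
gripper_force: 25.0
```

Request:
{"op": "apply_moves", "data": {
  "deltas": [
    [0.005,-0.01,0,0.01,-0.3],
    [0.015,-0.033,0,0.03,-0.3],
    [0.03,-0.067,0,0.06,-0.3],
    [0.046,-0.103,0,0.09,-0.3],
    [0.062,-0.139,0,0.109,-0.3]
  ]
}}

```text
time_s: 19.55
ee_pos: [627.4, -91.2, 134.5]
ee_rot: [180.0, -0.2, -171.7]
force: [0.7, 0.0, -1.6]
gripper_width: 54.1
gripper_force: 25.0
```

Request:
{"op": "apply_moves", "data": {
  "deltas": [
    [0.012,-0.038,0,0.03,-0.3],
    [0.024,-0.076,0,0.06,-0.3],
    [0.037,-0.113,0,0.09,-0.3],
    [0.044,-0.135,0,0.109,-0.3],
    [0.047,-0.145,0,0.109,-0.3]
  ]
}}

```text
time_s: 20.05
ee_pos: [601.8, -242.3, 134.5]
ee_rot: [180.0, -0.2, -178.1]
force: [-0.4, 0.3, -2.4]
gripper_width: 54.0
gripper_force: 25.0
```

Request:
{"op": "apply_moves", "data": {
  "deltas": [
    [0,0,0,0,-0.3],
    [0,0,0,0,-0.3]
  ]
}}

```text
time_s: 20.25
ee_pos: [603.5, -238.6, 135.6]
ee_rot: [179.9, -0.1, -177.9]
force: [1.1, -0.3, -1.5]
gripper_width: 54.1
gripper_force: 25.0
```

```bash
python3 -c "
from h import *
plan((601.5,-240,26,92))"
```

```text
20.25 [ 603.5 -238.6  135.6] closing -267.9 w 54.1 F [ 1.1 -0.3 -1.5]
  [0.002, -0.001, 0.110, 0.003]  -> (601.5, -240, 26, 92)
```

Request:
{"op": "apply_moves", "data": {
  "deltas": [
    [0.002,-0.001,0.02,0,-0.3],
    [0.002,-0.001,0.055,0,-0.3],
    [0.002,-0.001,0.085,0,-0.3],
    [0.002,-0.001,0.1,0,-0.3],
    [0.002,-0.001,0.105,0,-0.3]
  ]
}}

```text
time_s: 20.75
ee_pos: [600.8, -238.2, 29.1]
ee_rot: [179.9, -0.2, -177.7]
force: [-0.4, -0.1, -1.1]
gripper_width: 54.4
gripper_force: 25.0
```

Request:
{"op": "apply_moves", "data": {
  "deltas": [
    [0,0,0,0,-0.3],
    [0,0,0,0,-0.3],
    [0,0,0.002,0,-0.3],
    [0,0,0.004,0,-0.3],
    [0,0,0.004,0,-0.3]
  ]
}}

```text
time_s: 21.25
ee_pos: [601.9, -240.6, 27.7]
ee_rot: [-180.0, 0.0, -177.9]
force: [0.1, -0.0, -1.2]
gripper_width: 54.1
gripper_force: 25.0
```

Request:
{"op": "apply_moves", "data": {
  "deltas": [
    [0,0,0.001,0,-0.3],
    [0,0,0.001,0,-0.3]
  ]
}}

```text
time_s: 21.45
ee_pos: [601.8, -240.6, 26.4]
ee_rot: [180.0, 0.0, -177.9]
force: [-0.4, 0.1, -1.9]
gripper_width: 54.1
gripper_force: 25.0
```

Request:
{"op": "apply_moves", "data": {
  "deltas": [
    [0,0,0.001,0,-0.3],
    [0,0,0.002,0,-0.3],
    [0,0,0.003,0,-0.3],
    [0,0,0.0035,0,-0.3],
    [0,0,0.0035,0,-0.3]
  ]
}}

```text
time_s: 21.95
ee_pos: [601.8, -240.5, 22.7]
ee_rot: [180.0, -0.0, -177.9]
force: [0.1, 0.1, -2.4]
gripper_width: 53.9
gripper_force: 25.0
```

Request:
{"op": "apply_moves", "data": {
  "deltas": [
    [0,0,0.001,0,-0.3],
    [0,0,0.001,0,-0.3]
  ]
}}

```text
time_s: 22.15
ee_pos: [601.8, -240.5, 21.8]
ee_rot: [180.0, -0.0, -177.9]
force: [0.2, -1.3, -1.8]
gripper_width: 54.1
gripper_force: 25.0
```

Request:
{"op": "apply_moves", "data": {
  "deltas": [
    [0,0,0.001,0,-0.3],
    [0,0,0.001,0,-0.3]
  ]
}}

```text
time_s: 22.35
ee_pos: [602.0, -240.6, 21.6]
ee_rot: [-180.0, 0.0, -177.9]
force: [-0.5, 0.0, 3.2]
gripper_width: 54.1
gripper_force: 25.0
```

Request:
{"op": "apply_moves", "data": {
  "deltas": [
    [0,0,-0.0005,0,-0.3],
    [0,0,-0.0005,0,1],
    [0,0,-0.0005,0,1],
    [0,0,-0.0005,0,1],
    [0,0,-0.0005,0,1]
  ]
}}

```text
time_s: 22.85
ee_pos: [602.0, -240.6, 21.3]
ee_rot: [180.0, 0.0, -177.9]
force: [0.2, -0.9, 0.4]
gripper_width: 83.3
gripper_force: 0.0
```

Request:
{"op": "apply_moves", "data": {
  "deltas": [
    [0,0,0,0,1],
    [0,0,-0.03,0,1],
    [0,0,-0.07,0,1],
    [0,0,-0.115,0,1],
    [0,0,-0.135,0,1]
  ]
}}

```text
time_s: 23.35
ee_pos: [603.8, -241.3, 161.2]
ee_rot: [-179.8, 0.4, -177.9]
force: [0.9, -0.6, 1.1]
gripper_width: 90.8
gripper_force: 0.0
```

```bash
python3 -c "
from h import *
plan((565.5,56.5,150,85),(565.5,56.5,32,85))"
```

```text
23.35 [ 603.8 -241.3  161.2] closing -267.9 w 90.8 F [ 0.9 -0.6  1.1]
  [0.014, 0.150, 0.006, 0.062]  [0.023, 0.148, 0.006, 0.062]  -> (565.5, 56.5, 150, 85)
  [0.000, 0.000, 0.118, -0.000]  -> (565.5, 56.5, 32, 85)
```

Request:
{"op": "apply_moves", "data": {
  "deltas": [
    [0.014,0.15,0.005,0.062,1],
    [0.014,0.15,0.005,0.062,1],
    [0.014,0.15,0.005,0.062,1],
    [0.014,0.15,0.005,0.062,1]
  ]
}}

```text
time_s: 23.75
ee_pos: [580.9, -85.9, 151.4]
ee_rot: [179.9, -0.1, 178.9]
force: [-0.0, -0.3, -0.7]
gripper_width: 91.3
gripper_force: 0.0
```

Request:
{"op": "apply_moves", "data": {
  "deltas": [
    [0.023,0.148,0.003,0.062,1],
    [0.023,0.148,0.003,0.062,1],
    [0.023,0.148,0.003,0.062,1],
    [0.023,0.148,0.003,0.062,1],
    [0.023,0.148,0.003,0.062,1]
  ]
}}

```text
time_s: 24.25
ee_pos: [563.2, 57.6, 148.5]
ee_rot: [-180.0, 0.0, 175.2]
force: [0.2, -0.9, -0.1]
gripper_width: 91.1
gripper_force: 0.0
```

Request:
{"op": "apply_moves", "data": {
  "deltas": [
    [0,0,0,0,1],
    [0,0,0,0,1]
  ]
}}

```text
time_s: 24.45
ee_pos: [563.4, 55.7, 148.4]
ee_rot: [-180.0, 0.0, 174.9]
force: [0.0, -0.2, 1.3]
gripper_width: 91.1
gripper_force: 0.0
```

```bash
python3 -c "
from h import *
import cv2
plan((565.5,56.5,32,85))
a=cams.grab_frame('top')[110:300,185:445];cv2.imwrite('pics/c4.png',cv2.resize(a,None,fx=3,fy=3,interpolation=2))"
```

```text
24.45 [563.4  55.7 148.4] closing 84.9 w 91.1 F [ 0.  -0.2  1.3]
  [-0.002, 0.001, 0.116, -0.002]  -> (565.5, 56.5, 32, 85)
```

View pics/c4.png

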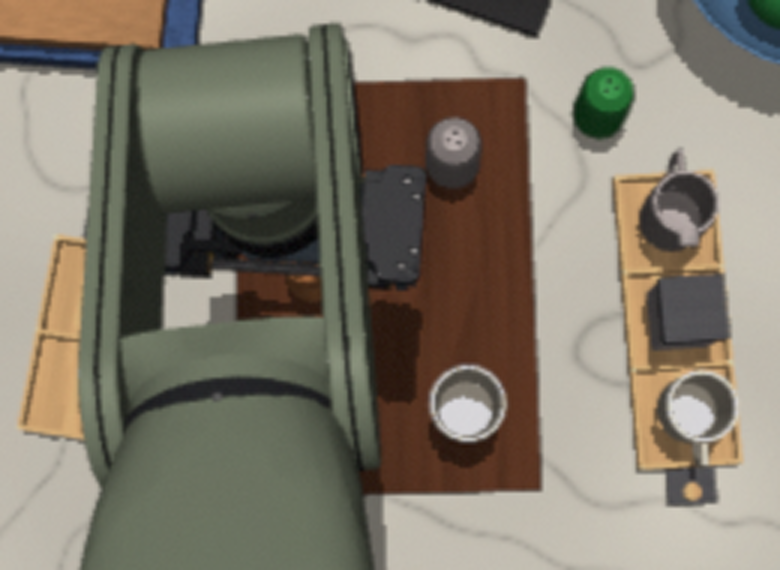

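The long tray is complete: cup (700,406), tin (692,308), jug (682,210), all upright. Now the mill.

Request:
{"op": "apply_moves", "data": {
  "deltas": [
    [-0.002,0.001,0.04,0,1],
    [-0.002,0.001,0.075,0,1],
    [-0.002,0.001,0.1,0,1],
    [-0.002,0.001,0.113,0,1],
    [-0.002,0.001,0.116,0,1]
  ]
}}

```text
time_s: 25.0
ee_pos: [564.5, 57.3, 31.1]
ee_rot: [-180.0, -0.1, 175.0]
force: [0.6, 0.2, -0.0]
gripper_width: 91.5
gripper_force: 0.0
```

Request:
{"op": "apply_moves", "data": {
  "deltas": [
    [0,0,0,0,1],
    [0,0,0,0,1],
    [0,0,0,0,0],
    [0,0,0,0,-0.3],
    [0,0,0,0,-0.6]
  ],
  "grip_force": 20
}}

```text
time_s: 25.5
ee_pos: [565.4, 58.2, 33.0]
ee_rot: [180.0, 0.1, 175.0]
force: [-0.9, -0.3, 0.3]
gripper_width: 70.0
gripper_force: 0.0
```

Request:
{"op": "apply_moves", "data": {
  "deltas": [
    [0,0,0,0,-0.6],
    [0,0,0,0,-0.6],
    [0,0,0,0,-0.6],
    [0,0,0,0,-0.6],
    [0,0,0,0,-0.6]
  ]
}}

```text
time_s: 26.0
ee_pos: [565.1, 58.4, 32.4]
ee_rot: [180.0, 0.0, 175.0]
force: [0.0, 0.8, 0.2]
gripper_width: 39.6
gripper_force: 20.0
```

Request:
{"op": "apply_moves", "data": {
  "deltas": [
    [0,0,0,0,-0.6],
    [0,0,0,0,-0.6]
  ]
}}

```text
time_s: 26.2
ee_pos: [565.1, 58.3, 32.5]
ee_rot: [180.0, 0.0, 175.0]
force: [-0.5, 1.0, -0.5]
gripper_width: 39.7
gripper_force: 20.0
```

```bash
python3 -c "
from h import *
plan((565.5,56.5,130,85),(555.5,235,130,80))"
```

```text
26.2 [565.1  58.3  32.5] closing 85.0 w 39.7 F [-0.5  1.  -0.5]
  [-0.001, -0.002, -0.098, 0.000]  -> (565.5, 56.5, 130, 85)
  [0.026, 0.177, -0.000, 0.087]  -> (555.5, 235, 130, 80)
```

Request:
{"op": "apply_moves", "data": {
  "deltas": [
    [0,0,-0.005,0,-0.6],
    [0,0,-0.02,0,-0.6],
    [0,0,-0.045,0,-0.6],
    [0,0,-0.075,0,-0.6],
    [0,0,-0.1,0,-0.6]
  ]
}}

```text
time_s: 26.7
ee_pos: [565.0, 57.9, 133.8]
ee_rot: [-180.0, 0.0, 175.0]
force: [0.2, 0.7, -1.4]
gripper_width: 39.8
gripper_force: 20.0
```

Request:
{"op": "apply_moves", "data": {
  "deltas": [
    [0.002,0.012,0,0.01,-0.6],
    [0.006,0.04,0,0.03,-0.6],
    [0.013,0.085,0,0.05,-0.6],
    [0.019,0.13,0,0.07,-0.6],
    [0.026,0.175,0,0.087,-0.6]
  ]
}}

```text
time_s: 27.2
ee_pos: [554.0, 235.9, 132.5]
ee_rot: [-180.0, -0.0, 170.0]
force: [0.3, 0.5, -1.2]
gripper_width: 39.7
gripper_force: 20.0
```

Request:
{"op": "apply_moves", "data": {
  "deltas": [
    [0,0,0,0,-0.6],
    [0,0,0,0,-0.6]
  ]
}}

```text
time_s: 27.4
ee_pos: [553.8, 235.3, 132.1]
ee_rot: [-179.9, -0.0, 170.2]
force: [-0.8, 0.0, -2.7]
gripper_width: 39.8
gripper_force: 20.0
```

```bash
python3 -c "
from h import *
import cv2
plan((555.5,235,36,80))
a=cams.grab_frame('side')[40:220,170:370];cv2.imwrite('pics/c5.png',cv2.resize(a,None,fx=3,fy=3,interpolation=2))"
```

```text
27.4 [553.8 235.3 132.1] closing 80.2 w 39.8 F [-0.8  0.  -2.7]
  [-0.002, -0.000, 0.096, 0.003]  -> (555.5, 235, 36, 80)
```

View pics/c5.png

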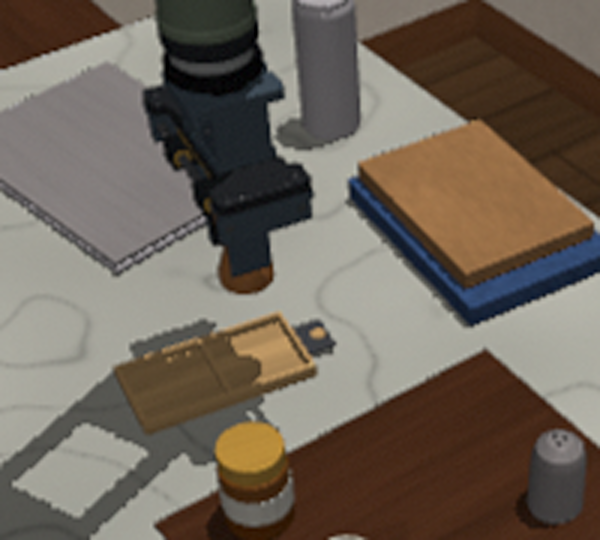

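The mill hangs upright in the fingers (245,275) above the tab-end compartment at (265,345). Lowering it.

Request:
{"op": "apply_moves", "data": {
  "deltas": [
    [-0.002,0,0.02,0,-0.6],
    [-0.002,0,0.05,0,-0.6],
    [-0.002,0,0.075,0,-0.6],
    [-0.002,0,0.088,0,-0.6],
    [-0.002,0,0.092,0,-0.6]
  ]
}}

```text
time_s: 27.95
ee_pos: [555.7, 232.9, 39.1]
ee_rot: [-179.9, -0.1, 170.0]
force: [-0.1, -0.1, -1.1]
gripper_width: 39.8
gripper_force: 20.0
```

Request:
{"op": "apply_moves", "data": {
  "deltas": [
    [0,0,0,0,-0.6],
    [0,0,0,0,-0.6],
    [0,0,0.002,0,-0.6],
    [0,0,0.004,0,-0.6],
    [0,0,0.004,0,-0.6]
  ]
}}

```text
time_s: 28.45
ee_pos: [556.3, 234.5, 36.6]
ee_rot: [180.0, 0.0, 170.1]
force: [-0.3, 0.4, -2.3]
gripper_width: 39.8
gripper_force: 20.0
```

Request:
{"op": "apply_moves", "data": {
  "deltas": [
    [0,0,0.001,0,-0.6],
    [0,0,0.001,0,-0.6]
  ]
}}

```text
time_s: 28.65
ee_pos: [556.3, 234.5, 35.4]
ee_rot: [180.0, -0.0, 170.1]
force: [0.3, -0.7, -1.9]
gripper_width: 39.3
gripper_force: 20.0
```

Request:
{"op": "apply_moves", "data": {
  "deltas": [
    [0,0,0.001,0,-0.6],
    [0,0,0.001,0,-0.6]
  ]
}}

```text
time_s: 28.85
ee_pos: [556.2, 234.4, 34.3]
ee_rot: [-180.0, -0.0, 170.0]
force: [1.2, 0.5, -2.8]
gripper_width: 39.9
gripper_force: 20.0
```

Request:
{"op": "apply_moves", "data": {
  "deltas": [
    [0,0,0.001,0,-0.6],
    [0,0,0.001,0,-0.6]
  ]
}}

```text
time_s: 29.05
ee_pos: [556.2, 234.4, 33.3]
ee_rot: [-180.0, -0.0, 170.0]
force: [0.1, -0.2, -0.7]
gripper_width: 40.0
gripper_force: 20.0
```

Request:
{"op": "apply_moves", "data": {
  "deltas": [
    [0,0,0.001,0,-0.6],
    [0,0,0.001,0,-0.6]
  ]
}}

```text
time_s: 29.25
ee_pos: [556.4, 234.5, 32.5]
ee_rot: [180.0, 0.0, 170.0]
force: [0.4, 0.4, -1.6]
gripper_width: 39.5
gripper_force: 20.0
```

Request:
{"op": "apply_moves", "data": {
  "deltas": [
    [0,0,0.001,0,-0.6],
    [0,0,0.001,0,-0.6]
  ]
}}

```text
time_s: 29.45
ee_pos: [556.8, 234.6, 32.4]
ee_rot: [180.0, 0.1, 170.0]
force: [-0.8, -0.7, 3.6]
gripper_width: 39.8
gripper_force: 20.0
```

Request:
{"op": "apply_moves", "data": {
  "deltas": [
    [0,0,-0.0005,0,-0.6],
    [0,0,-0.0005,0,1],
    [0,0,-0.0005,0,1],
    [0,0,-0.0005,0,1],
    [0,0,-0.0005,0,1]
  ]
}}

```text
time_s: 29.95
ee_pos: [556.3, 234.4, 31.8]
ee_rot: [-180.0, -0.0, 170.0]
force: [0.7, 0.1, 0.8]
gripper_width: 68.8
gripper_force: 0.0
```

Request:
{"op": "apply_moves", "data": {
  "deltas": [
    [0,0,0,0,1],
    [0,0,-0.03,0,1],
    [0,0,-0.07,0,1],
    [0,0,-0.115,0,1],
    [0,0,-0.125,0,1]
  ]
}}

```text
time_s: 30.45
ee_pos: [559.1, 235.5, 162.6]
ee_rot: [179.7, 0.5, 170.0]
force: [0.1, 0.4, -0.2]
gripper_width: 90.6
gripper_force: 0.0
```

```bash
python3 -c "
from h import *
plan((662,-61,150,88))"
```

```text
30.45 [559.1 235.5 162.6] closing 80.0 w 90.6 F [ 0.1  0.4 -0.2]
  [-0.076, -0.137, 0.006, -0.069]  [-0.067, -0.142, 0.006, -0.069]  -> (662, -61, 150, 88)
```

Request:
{"op": "apply_moves", "data": {
  "deltas": [
    [-0.076,-0.137,0.004,-0.069,1],
    [-0.076,-0.137,0.004,-0.069,1],
    [-0.076,-0.137,0.004,-0.069,1],
    [-0.076,-0.137,0.004,-0.069,1]
  ]
}}

```text
time_s: 30.85
ee_pos: [608.5, 81.5, 152.1]
ee_rot: [-179.9, -0.0, 173.7]
force: [-1.3, 0.4, 0.6]
gripper_width: 91.0
gripper_force: 0.0
```

Request:
{"op": "apply_moves", "data": {
  "deltas": [
    [-0.067,-0.142,0.004,-0.069,1],
    [-0.067,-0.142,0.004,-0.069,1],
    [-0.067,-0.142,0.004,-0.069,1],
    [-0.067,-0.142,0.004,-0.069,1],
    [-0.067,-0.142,0.004,-0.069,1]
  ]
}}

```text
time_s: 31.35
ee_pos: [659.1, -62.8, 147.9]
ee_rot: [180.0, -0.1, 177.8]
force: [-0.1, 0.3, 0.4]
gripper_width: 91.2
gripper_force: 0.0
```

Request:
{"op": "apply_moves", "data": {
  "deltas": [
    [0,0,0,0,1],
    [0,0,0,0,1]
  ]
}}

```text
time_s: 31.55
ee_pos: [658.8, -60.0, 148.9]
ee_rot: [180.0, -0.0, 178.1]
force: [-0.2, 0.4, 0.2]
gripper_width: 91.5
gripper_force: 0.0
```

```bash
python3 -c "
from h import *
plan((662,-61,23,88))"
```

```text
31.55 [658.8 -60.  148.9] closing 88.1 w 91.5 F [-0.2  0.4  0.2]
  [-0.003, -0.001, 0.126, 0.001]  -> (662, -61, 23, 88)
```

Request:
{"op": "apply_moves", "data": {
  "deltas": [
    [-0.003,-0.001,0.04,0,1],
    [-0.003,-0.001,0.075,0,1],
    [-0.003,-0.001,0.1,0,1],
    [-0.003,-0.001,0.118,0,1],
    [-0.003,-0.001,0.125,0,1]
  ]
}}

```text
time_s: 32.05
ee_pos: [660.6, -61.1, 21.9]
ee_rot: [180.0, -0.2, 178.1]
force: [0.1, 0.8, -0.3]
gripper_width: 91.2
gripper_force: 0.0
```

Request:
{"op": "apply_moves", "data": {
  "deltas": [
    [0,0,0,0,1],
    [0,0,0,0,1],
    [0,0,0,0,0],
    [0,0,0,0,-0.4],
    [0,0,0,0,-0.4]
  ],
  "grip_force": 25
}}

```text
time_s: 32.55
ee_pos: [662.6, -63.0, 24.7]
ee_rot: [-180.0, 0.1, 177.9]
force: [-0.4, -0.7, -0.2]
gripper_width: 70.4
gripper_force: 0.0
```

Request:
{"op": "apply_moves", "data": {
  "deltas": [
    [0,0,0,0,-0.4],
    [0,0,0,0,-0.4],
    [0,0,0,0,-0.4],
    [0,0,0,0,-0.4],
    [0,0,0,0,-0.4]
  ]
}}

```text
time_s: 33.05
ee_pos: [662.3, -62.8, 24.0]
ee_rot: [180.0, 0.0, 177.9]
force: [0.5, 1.3, 1.0]
gripper_width: 45.3
gripper_force: 25.0
```

```bash
python3 -c "
from h import *
plan((662,-61,140,88),(476.6,249,140,80))"
```

```text
33.05 [662.3 -62.8  24. ] closing 87.9 w 45.3 F [0.5 1.3 1. ]
  [0.000, 0.002, -0.116, -0.001]  -> (662, -61, 140, 88)
  [0.098, 0.152, -0.000, 0.070]  [0.108, 0.144, -0.000, 0.070]  -> (476.6, 249, 140, 80)
```

Request:
{"op": "apply_moves", "data": {
  "deltas": [
    [0,0,-0.008,0,-0.4],
    [0,0,-0.03,0,-0.4],
    [0,0,-0.065,0,-0.4],
    [0,0,-0.1,0,-0.4],
    [0,0,-0.12,0,-0.4]
  ]
}}

```text
time_s: 33.55
ee_pos: [663.3, -63.4, 147.4]
ee_rot: [-180.0, 0.2, 178.0]
force: [-0.1, 0.9, -1.0]
gripper_width: 45.2
gripper_force: 25.0
```

Request:
{"op": "apply_moves", "data": {
  "deltas": [
    [0.006,0.01,0,0.01,-0.4],
    [0.022,0.035,0,0.02,-0.4],
    [0.045,0.07,0,0.04,-0.4],
    [0.07,0.108,0,0.06,-0.4],
    [0.098,0.152,0,0.07,-0.4]
  ]
}}

```text
time_s: 34.05
ee_pos: [568.3, 91.6, 142.1]
ee_rot: [-180.0, -0.2, 173.8]
force: [1.0, 0.2, -2.0]
gripper_width: 45.1
gripper_force: 25.0
```

Request:
{"op": "apply_moves", "data": {
  "deltas": [
    [0.027,0.036,0,0.02,-0.4],
    [0.054,0.072,0,0.04,-0.4],
    [0.08,0.107,0,0.06,-0.4],
    [0.1,0.134,0,0.07,-0.4],
    [0.108,0.144,0,0.07,-0.4]
  ]
}}

```text
time_s: 34.55
ee_pos: [475.2, 247.1, 142.5]
ee_rot: [-179.9, -0.2, 170.1]
force: [-0.1, -0.2, -1.8]
gripper_width: 45.7
gripper_force: 25.0
```

Request:
{"op": "apply_moves", "data": {
  "deltas": [
    [0,0,0,0,-0.4],
    [0,0,0,0,-0.4]
  ]
}}

```text
time_s: 34.75
ee_pos: [478.5, 244.4, 143.3]
ee_rot: [-179.9, -0.0, 169.9]
force: [-0.6, -0.6, -2.5]
gripper_width: 45.2
gripper_force: 25.0
```

```bash
python3 -c "
from h import *
plan((476.6,249,28,80))"
```

```text
34.75 [478.5 244.4 143.3] closing 79.9 w 45.2 F [-0.6 -0.6 -2.5]
  [0.003, 0.004, 0.115, -0.001]  -> (476.6, 249, 28, 80)
```

Request:
{"op": "apply_moves", "data": {
  "deltas": [
    [0.003,0.004,0.02,0,-0.4],
    [0.003,0.004,0.055,0,-0.4],
    [0.003,0.004,0.09,0,-0.4],
    [0.003,0.004,0.106,0,-0.4],
    [0.003,0.004,0.111,0,-0.4]
  ]
}}

```text
time_s: 35.25
ee_pos: [475.8, 247.4, 30.6]
ee_rot: [-179.8, -0.2, 169.8]
force: [0.3, -0.0, -1.4]
gripper_width: 45.2
gripper_force: 25.0
```

Request:
{"op": "apply_moves", "data": {
  "deltas": [
    [0,0,0,0,-0.4],
    [0,0,0,0,-0.4],
    [0,0,0.002,0,-0.4],
    [0,0,0.004,0,-0.4],
    [0,0,0.004,0,-0.4]
  ]
}}

```text
time_s: 35.75
ee_pos: [476.4, 249.7, 29.2]
ee_rot: [180.0, 0.0, 169.9]
force: [-0.2, -0.8, -1.4]
gripper_width: 45.1
gripper_force: 25.0
```

Request:
{"op": "apply_moves", "data": {
  "deltas": [
    [0,0,0.001,0,-0.4],
    [0,0,0.001,0,-0.4]
  ]
}}

```text
time_s: 35.95
ee_pos: [476.3, 249.7, 28.0]
ee_rot: [180.0, -0.0, 169.9]
force: [0.1, 0.2, -2.1]
gripper_width: 45.7
gripper_force: 25.0
```

Request:
{"op": "apply_moves", "data": {
  "deltas": [
    [0,0,0.001,0,-0.4],
    [0,0,0.002,0,-0.4],
    [0,0,0.0025,0,-0.4],
    [0,0,0.0025,0,-0.4]
  ]
}}

```text
time_s: 36.35
ee_pos: [476.3, 249.6, 25.3]
ee_rot: [-180.0, -0.0, 169.9]
force: [-0.4, -0.7, -1.4]
gripper_width: 45.6
gripper_force: 25.0
```

Request:
{"op": "apply_moves", "data": {
  "deltas": [
    [0,0,0.001,0,-0.4],
    [0,0,0.001,0,-0.4]
  ]
}}

```text
time_s: 36.55
ee_pos: [476.3, 249.6, 24.4]
ee_rot: [-180.0, -0.0, 169.9]
force: [-0.8, -0.5, -1.3]
gripper_width: 45.3
gripper_force: 25.0
```

Request:
{"op": "apply_moves", "data": {
  "deltas": [
    [0,0,0.001,0,-0.4],
    [0,0,0.001,0,-0.4]
  ]
}}

```text
time_s: 36.75
ee_pos: [476.4, 249.6, 24.0]
ee_rot: [180.0, 0.0, 169.9]
force: [-1.2, -0.7, 3.3]
gripper_width: 45.4
gripper_force: 25.0
```

Contact. Release, raise and swing aside for the check.

Request:
{"op": "apply_moves", "data": {
  "deltas": [
    [0,0,-0.0005,0,-0.4],
    [0,0,-0.0005,0,1],
    [0,0,-0.0005,0,1],
    [0,0,-0.0005,0,1],
    [0,0,-0.0005,0,1]
  ]
}}

```text
time_s: 37.25
ee_pos: [476.4, 249.7, 23.9]
ee_rot: [180.0, 0.0, 169.9]
force: [0.0, 0.5, -0.1]
gripper_width: 74.2
gripper_force: 0.0
```

Request:
{"op": "apply_moves", "data": {
  "deltas": [
    [0,0,0,0,1],
    [0,0,-0.03,0,1],
    [0,0,-0.07,0,1],
    [0,0,-0.12,0,1],
    [0,0,-0.16,0,1]
  ]
}}

```text
time_s: 37.75
ee_pos: [476.7, 249.8, 186.5]
ee_rot: [179.9, 0.1, 169.9]
force: [1.1, -0.0, -0.6]
gripper_width: 91.0
gripper_force: 0.0
```

Request:
{"op": "apply_moves", "data": {
  "deltas": [
    [0.15,0.15,-0.02,0,1],
    [0.15,0.15,-0.02,0,1],
    [0.15,0.15,-0.02,0,1],
    [0.15,0.15,-0.02,0,1],
    [0.15,0.15,-0.02,0,1]
  ]
}}

```text
time_s: 38.25
ee_pos: [352.4, 427.0, 204.5]
ee_rot: [179.9, -0.0, 170.2]
force: [0.2, -0.1, -1.1]
gripper_width: 91.4
gripper_force: 0.0
```

```bash
python3 -c "
from h import *
import cv2
plan()
cv2.imwrite('pics/f1.png',cv2.resize(cams.grab_frame('top')[110:300,180:440],None,fx=3,fy=3,interpolation=2))
cv2.imwrite('pics/f2.png',cv2.resize(cams.grab_frame('side')[135:335,200:430],None,fx=3,fy=3,interpolation=2))"
```

```text
38.25 [352.4 427.  204.5] closing 80.2 w 91.4 F [ 0.2 -0.1 -1.1]
```

View pics/f1.png

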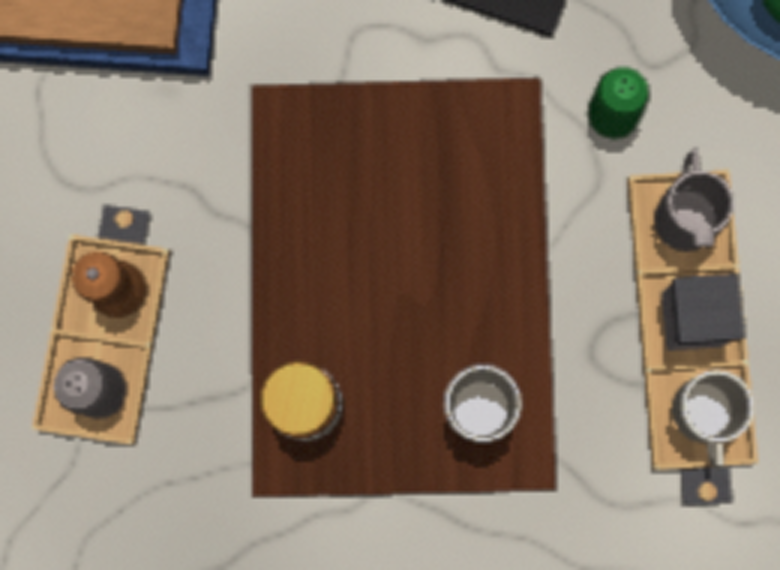

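View pics/f2.png

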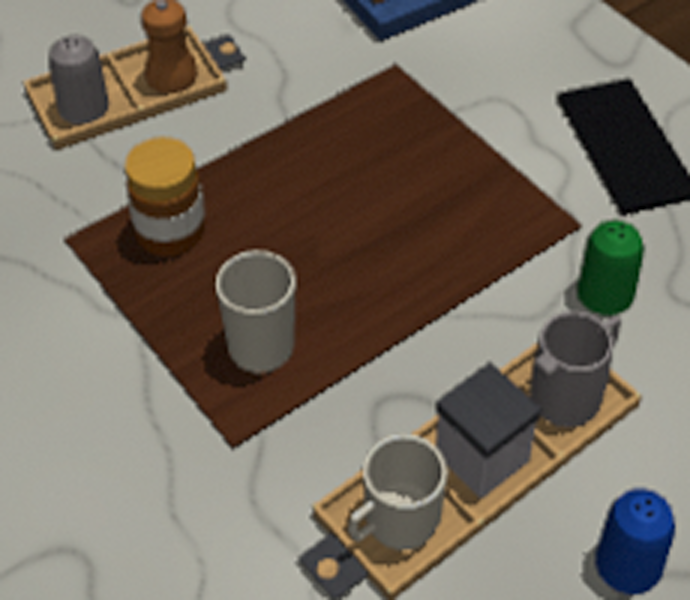

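All five stand upright in their compartments. In f2 these are the cup (403,490), tin (488,430), jug (572,370), mill (168,50) and shaker (77,80). The jar (165,195) and beaker (257,310) have not moved. Handing in.

```bash
python3 -c "
from workcell import env
print(env.job_done())"
```

```text
the job is handed in; nothing more can be done
None
```

Both trays are made up as asked and the job was handed in at about 38 s: cup, tin and jug on the long tray, mill and shaker on the short one, all upright, with the jam jar, beaker and look-alikes untouched.

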